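Load a core plug into the purged dry box through its slot

ROBOT

A 6-joint arm with a two-finger parallel gripper is mounted at the origin on a cart in front of the work surface, level with it; the furniture and walls round the work are solid. World frame = base frame: x ahead of the robot, y to its left, z up, the work surface at z = 0. Lengths are in m, angles in rad, forces in N, time in s.
With the tool pointing down it reaches from about 0.35 to 0.8 m from the base axis. Payload 7.3 kg.
Tool frame: the origin (TCP) lies between the finger pads; the fingertips stand 25 mm ahead of it and the grasp point (between the pads) lies 6 mm ahead of it (r.tip_extent is the distance from the TCP to the fingertips, in m); z points along the fingers, y is the direction in which the jaws open and shut (so a half turn about z gives the same grasp; the last joint's range is limited). The gripper opens to 85 mm and grips with 20 to 120 N. Pads are 22 mm wide; open, the fingers measure 114 mm over their backs; the gripper's body (76 mm by 85 mm) begins 54 mm behind the grasp point. The pads swing forward as they close: fully open they stand 13 mm farther back than shut.
Start: joints at [1.079, 0.342, 1.524, -0, 1.275, -0.146], TCP at [0.178, 0.494, 0.256] pointing down, gripper open.
Joint ranges: [-2.53, 2.53], [-0.77, 2.02], [0.04, 2.7], [-1, 4.14], [0.28, 2.66], [-3.11, 3.11]. Speed limits (rad/s): [2.57, 2.57, 3.14, 3.14, 3.14, 3.14].

INTERFACE

Orientations are given as a unit quaternion [x, y, z, w].
In Python, from workcell import r, command_gripper, optics gives the robot as it stands. The module is installed in compiled form; this text tells all that it offers. Calls block until the motion is done:
- r.reach(position, orientation): joint-space move of the TCP to a pose.
- r.move_straight(position, orientation=None, speed=0.15, max_force=None): straight line of the TCP; orientation=None keeps the orientation; speed is the mean speed in m/s. With max_force (N) it stops when the force on the tool has changed by that much, and returns True; else False.
- r.movej(angles): joint-space move.
- command_gripper(opening, force=None): finger opening in m; force is the grip in N (None keeps the last); returns when the fingers have stopped.
- r.hold(seconds).
- r.solve_ik(position, orientation): joint angles nearest the present ones, or None.
- r.read_state(): the state.
- optics.get_image(name): name is "scene" or "top" or "wrist"; returns (picture, depth): 480x640x3 uint8, red, green, blue; 480x640 float32, m along the optical axis (not along the pixel's ray), 0 where there is no reading.
- optics.camera_model(name): a dict with "K" (3x3 intrinsics, pixels), "R" (3x3) and "t" (3): a world point X has camera coordinates R X + t; the wrist camera has in their place "tool_from_camera" (4x4, takes a point from camera to tool coordinates, whose origin is the TCP and whose axes are the flange's). Camera axes: x right, y down, z forward; pixel columns grow to the right and rows downward; lengths in m; the calibration is good to about 2 mm. A picture is of the moment at which its call begins: read the wrist's pose just before it. camera_model takes no time and is no camera call.
A pose or a line that the arm cannot do raises r.PlanningError and nothing moves.
- r.finish_job(): hands the job in, once; it reports no verdict.
The state is a dict: "time_s": time; "joint_positions": joint angles; "dq": joint speeds; "tau": joint torques, N m; "eef_pos": TCP position; "eef_rot": TCP orientation; "contact_force": force on the tool from outside, world axes, zero at the start; "torque": the same for the moment, N m; "grip_width": finger opening in m.
Only numpy, scipy, OpenCV 4.12 (cv2) and the standard library are available. Lean on these libraries where they do the work, as an engineer would, in place of code of your own. Each camera call takes 0.05 s, during which the arm holds its last target.

TASK

First set the lever of the dry box's purge valve half open (45 degrees), so that dry gas keeps damp air out of the slot. Then take the loading boat by its handle, slide it level through the slot in the cover plate until the boat is wholly inside, and tip it so that the core plug rolls into the empty tray, never letting the boat touch the cover plate. Draw the boat out again and put it down upright on the worktop in front of the box, disturbing neither the plug already stored nor anything else standing about.

Things in the scene. Friction and masses are not known exactly. Their poses are not given: they have to be found in the camera images.
- purge_lever (a joint): Black lever of the purge valve left of the dry box, on a vertical axis. 0 = shut (lever points along the box's own -x, towards the robot), 1.571 rad = fully open (it points along the box's +y, away from the box); opens clockwise seen from above; end stops at both. Friction (0.08 N m) holds it where it is left. Starts shut or nearly so (up to 0.25).
- lever_hinge (a point): Point on the lever's vertical turning axis at mid-height of the lever, 128 mm above the worktop: 35 mm nearer the robot than the box's centre and 155 mm to its left (57 mm clear of the box's side). x and y axes as the box's. The valve stands on a foot below.
- lever_end (a point): Point on the lever 65 mm from its turning axis, at mid-height; the lever is 12 mm wide, 14 mm high (121 to 135 mm above the worktop) and reaches 76 mm from the axis. z up, the point's -x axis points from the turning axis to the lever's end.
- dry_box: Dry box (desiccator cabinet) standing on the worktop: grey base, clear panes and clear roof, 150 mm deep (x), 196 mm wide (y), 162 mm high. Origin: centre of its underside; x points from the cover plate into the box, y to the left, z up; it may be turned by some 0.15 rad. Inside, a steel shelf (top 35 mm above the worktop) carries the two trays side by side. It does not move.
- cover_plate: Upright aluminium front plate of the dry box, 5 mm thick, with the loading slot; same axes as the box. Its outer face is 76 mm in front of the box's centre and its inner face 71 mm.
- slot_center (a point): Middle of the loading slot, in mid-thickness of the cover plate, 84 mm above the worktop. The slot is 62 mm wide (y) and 54 mm high (57 to 111 mm above the worktop). x points into the box, y to the left.
- loading_boat: Steel boat with straight rod (10 mm thick) and handle, 228 mm long (57 mm behind to 171 mm ahead of its origin), 0.34 kg, on the worktop with the core plug in it. Origin: underside, below the handle's middle; x points along the rod to the boat, z up. The gutter's sides slope 22 degrees: rolled about the rod's line by clearly more (40 degrees is good), to either side, it lets the plug roll off.
- boat_handle (a point): Where to take the boat: middle of the black handle, 27 mm above the boat's underside. The handle is 90 mm long (x), 22 mm wide (y), flat-sided, from 11 to 39 mm above the underside. A steel disc, 44 mm across and 12 mm thick, closes its rear end and is the rear foot. Axes as the boat's.
- boat_gutter (a point): Middle of the boat proper, on the rod's line: 22 mm above the boat's underside, 135 mm ahead of the handle's middle. The boat is an open V gutter with low end walls, 72 mm long (36 mm before and behind this point), 46 mm wide (y), from 22 mm below this point to the top of the plug 13 mm above it. Rolled 45 degrees about x its lowest part is 27 mm below this point. Axes as the boat's.
- core_plug: Grey stone core plug, a cylinder of 25 mm diameter, 56 mm long, 65 g; starts lying lengthwise in the boat. Origin at its centre, x along its length.
- tray_empty: The empty one of two equal dark steel trays in the box, 42 mm left or right of the slot's middle line. 112 mm long (x), 80 mm wide (y), rim 14 mm high; its floor is a shallow V along x, lowest line 3.5 mm above the underside. Origin: centre of the underside, 35 mm above the worktop; axes as the box's. A plug at rest in it has its centre about 16 mm above this origin, near y = 0. Fixed.
- tray_used: The other tray, on the other side of the slot, same shape, in which the stored plug lies. Fixed.
- plug_stored: Core plug of the same shape already lying in the other tray; to be left alone. Origin at its centre.
- bottle_a: Bystander: milky plastic sample bottle, 50 mm across, 90 mm high, at the right of the dry box. Origin: centre of its underside.
- bottle_b: Bystander: milky plastic sample bottle, 50 mm across, 90 mm high, at the right of the dry box. Origin: centre of its underside.
- bottle_c: Bystander: milky plastic sample bottle, 50 mm across, 90 mm high, at the right, nearer the robot. Origin: centre of its underside.
- marker: Bystander: blue marker lying on the strip in front of the sink, 110 mm long. Origin: centre of its underside.
- vial_a: Bystander: small glass vial with black cap, 21 mm across, 54 mm high, on the strip in front of the sink. Origin: centre of its underside.
There are look-alikes about, which are no part of the job. What is shaped like the core_plug but turquoise is not meant.

How it is judged:
On the way, in this order (a step that is already met when the one before it is completed fails the run):
1. the purge lever stands half open while the boat is still outside (value of joint purge_lever between 0.625 and 0.945 rad and x of boat_gutter in the frame of dry_box below -0.1 m), for 0.2 s.
2. the boat is through the slot, wholly inside the box and about level, with the core plug still in it (x of boat_gutter in the frame of slot_center between 0.037 and 0.11 m and angle between loading_boat's own z axis and vertical below 0.2 rad and distance between core_plug and boat_gutter below 0.02 m), for 0.1 s.
3. the core plug lies in the empty tray (x of core_plug in the frame of tray_empty between -0.045 and 0.045 m and y of core_plug in the frame of tray_empty between -0.03 and 0.03 m and z of core_plug in the frame of tray_empty between 0 and 0.026 m), for 0.2 s.
At the end, for the whole second after the job is handed in: The purge lever stands at 45 degrees within 9 degrees; the core plug lies at rest in the tray that was empty; the boat stands upright (within about 6 degrees) on the worktop, at rest, in front of the box; the stored plug is where it was (within 15 mm) (all of step 1 and all of step 3 and linear speed of each of core_plug, loading_boat below 0.02 m/s and angle between loading_boat's own z axis and vertical below 0.1 rad and height (world z) of boat_handle between 0.02 and 0.035 m and height (world z) of boat_gutter below 0.03 m and distance of plug_stored from where it was at the start of the episode below 0.015 m); the robot touches nothing.
It fails at once if the boat touches the cover plate (more than 0.5 N) (contact force between loading_boat and cover_plate above 0.5 N).
It fails at once if the stored plug is shifted by more than 15 mm (distance of plug_stored from where it was at the start of the episode above 0.015 m).
It fails at once if a bystander is shifted by more than 20 mm or knocked over (distance of any of bottle_a, bottle_b, bottle_c, marker, vial_a from where it was at the start of the episode above 0.02 m or angle between any of bottle_a, bottle_b, bottle_c, marker, vial_a's own z axis and vertical above 0.3 rad).
It also fails if it takes over 67 s, if anything falls off the work surface, if the arm or the gripper's body presses on something with over 40 N, if the wrist force passes 120 N, or if a joint passes its speed limit or range.

## Working session

There is one attempt and no reset: what is moved stays moved. The work goes in short steps, each a Python script; the robot and the scene stay as the last script left them, time stands still between calls to the robot, and variables do not carry over. Pictures are saved under pics/ and viewed, and the job is handed in when it is done.

```bash
mkdir -p pics; python3 - <<'E'
from workcell import r, optics
import cv2, numpy as np
for n in ["scene","top","wrist"]:
    s=r.read_state()
    p,d=optics.get_image(n); cv2.imwrite(f"pics/{n}0.png",p[:,:,::-1]); np.save(f"pics/{n}0.npy",d)
    m=optics.camera_model(n); print(n,{k:np.round(v,4).tolist() for k,v in m.items()})
print(s); print(r.tip_extent)
E
```

```text
scene {'K': [[504.6462, 0.0, 319.4322], [0.0, 504.6462, 235.2461], [0.0, 0.0, 1.0]], 'R': [[0.6313, -0.7755, -0.0099], [-0.565, -0.4511, -0.6909], [0.5313, 0.4417, -0.7229]], 't': [-0.3178, 0.4213, 0.8697]}
top {'K': [[436.9055, 0.0, 322.7522], [0.0, 436.9055, 237.3041], [0.0, 0.0, 1.0]], 'R': [[0.0021, -0.9996, 0.0293], [-0.9827, -0.0075, -0.1851], [0.1853, -0.0284, -0.9823]], 't': [0.0597, 0.5914, 1.0937]}
wrist {'K': [[416.0511, 0.0, 323.7691], [0.0, 416.0511, 233.6963], [0.0, 0.0, 1.0]], 'tool_from_camera': [[0.0004, -0.9487, -0.3162, 0.0811], [1.0, 0.0005, -0.0002, 0.0007], [0.0004, -0.3162, 0.9487, -0.1171], [0.0, 0.0, 0.0, 1.0]]}
{'time_s': 0.1, 'joint_positions': array([ 1.07901842e+00,  3.42668408e-01,  1.52490316e+00, -5.58363999e-05,
        1.27537602e+00, -1.46034938e-01]), 'dq': array([-0.00047614, -0.000162  , -0.00071905, -0.00195586, -0.00091374,
        0.00025527]), 'tau': array([ 1.68277260e-03, -4.34444726e+01, -2.46491575e+01, -1.98876805e-04,
        4.71347594e-03,  4.19142157e-05]), 'eef_pos': array([0.17778337, 0.49365253, 0.25569385]), 'eef_rot': array([ 1.72003674e-01,  9.85096075e-01, -6.51679454e-04, -1.87047858e-04]), 'contact_force': array([-0.2242132 , -0.60981629,  0.68257396]), 'torque': array([ 0.03532075, -0.00628317,  0.02778277]), 'grip_width': 0.08572713824852982}
0.025
```

View pics/scene0.png

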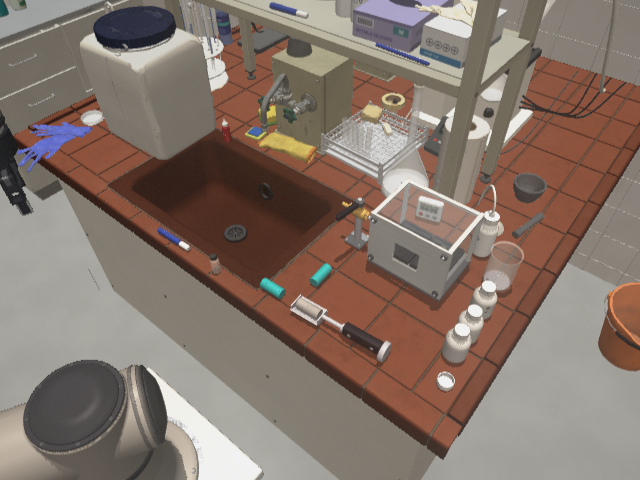

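View pics/top0.png

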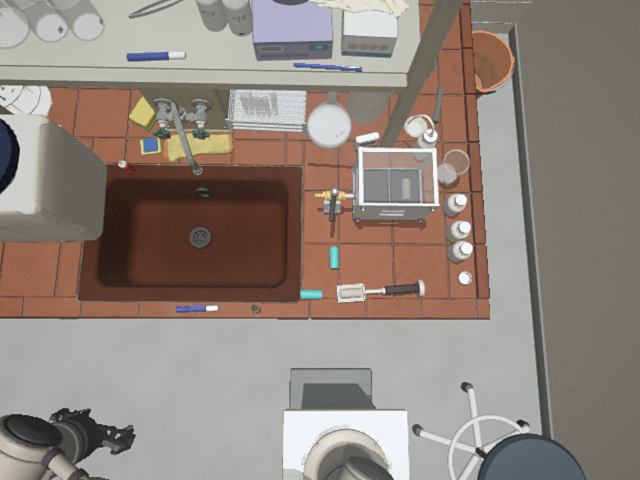

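View pics/wrist0.png

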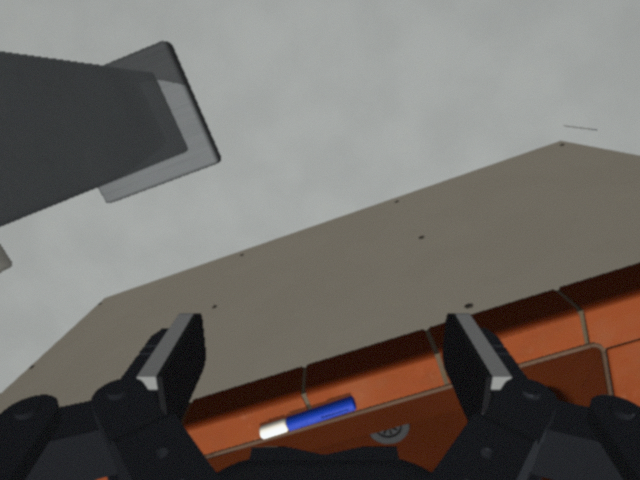

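```bash
python3 - <<'E'
import cv2
p=cv2.imread("pics/top0.png")
c=p[135:325,290:490]; cv2.imwrite("pics/topc.png",cv2.resize(c,None,fx=4,fy=4)[:600*2][: ,:] if 0 else cv2.resize(c[:150],None,fx=4,fy=4)); cv2.imwrite("pics/topc2.png",cv2.resize(c[90:],None,fx=4,fy=4))
p=cv2.imread("pics/scene0.png")
cv2.imwrite("pics/scc.png",cv2.resize(p[170:370,250:510],None,fx=3,fy=3))
E
```

```text
(no output)
```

View pics/topc.png

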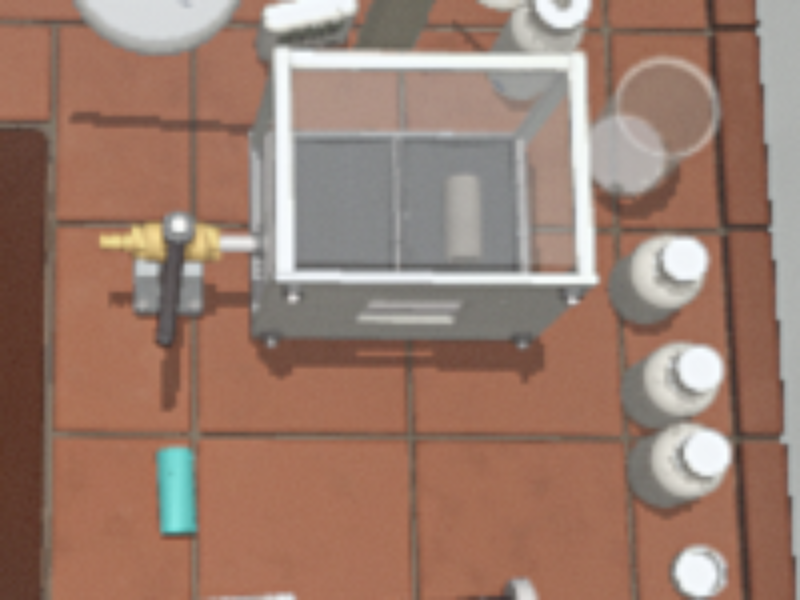

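View pics/topc2.png

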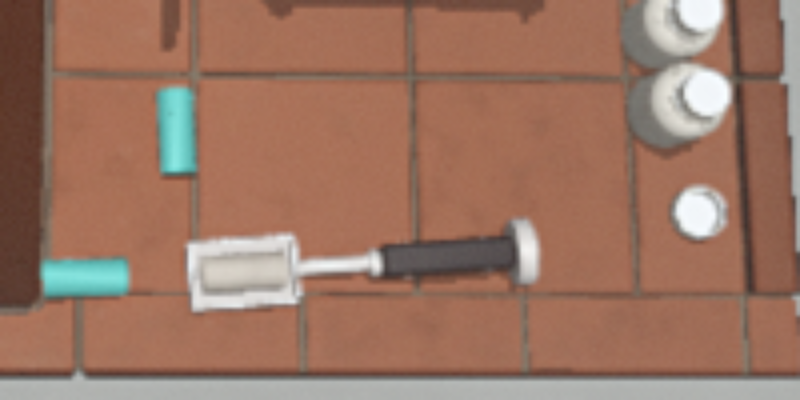

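View pics/scc.png

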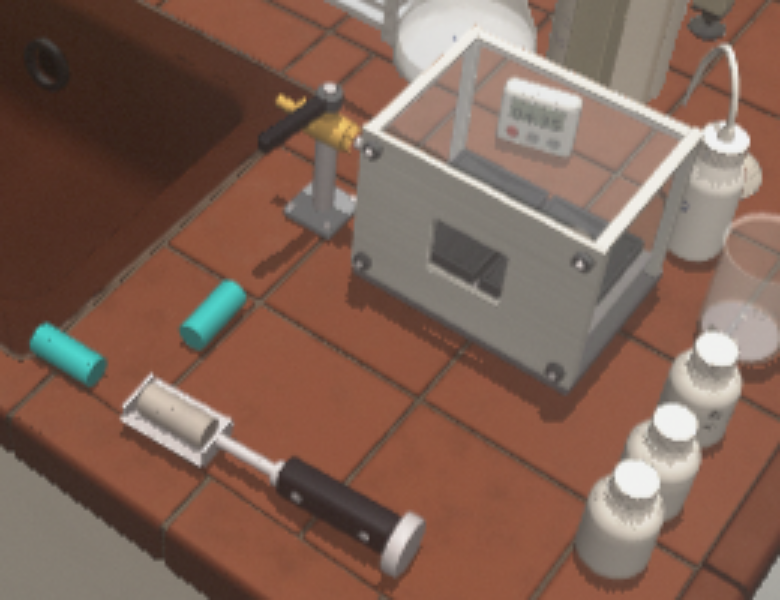

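```bash
cat > h.py <<'E'
import numpy as np, cv2
from scipy.spatial.transform import Rotation as Rn
def ray(m,u,v,z=None,d=None,T=None):
    K=m["K"]; c=np.array([(u-K[0,2])/K[0,0],(v-K[1,2])/K[1,1],1.])
    if T is None: R=m["R"]; o=-R.T@m["t"]; dr=R.T@c
    else: o=T[:3,3]; dr=T[:3,:3]@c
    return o+dr*(d if d is not None else (z-o[2])/dr[2])
def wristT(m,s):
    T=np.eye(4); T[:3,:3]=Rn.from_quat(s["eef_rot"]).as_matrix(); T[:3,3]=s["eef_pos"]
    return T@m["tool_from_camera"]
def proj(m,X,T=None):
    X=np.asarray(X,float)
    c=m["R"]@X+m["t"] if T is None else T[:3,:3].T@(X-T[:3,3])
    p=m["K"]@c; return p[:2]/p[2]
E
python3 - <<'E'
from h import *
from workcell import optics
mt=optics.camera_model("top"); ms=optics.camera_model("scene")
dt=np.load("pics/top0.npy"); ds=np.load("pics/scene0.npy")
def T(n,u,v,z):
    d=dt[int(round(v)),int(round(u))]; print(n,ray(mt,u,v,z).round(3), ray(mt,u,v,d=d).round(3))
def S(n,u,v,z):
    d=ds[int(round(v)),int(round(u))]; print(n,ray(ms,u,v,z).round(3), ray(ms,u,v,d=d).round(3))
f=lambda x,y:(290+x/4-.4,135+y/4-.4)
g=lambda x,y:(290+x/4-.4,225+y/4-.4)
s=lambda x,y:(250+x/3-.3,170+y/3-.3)
T("roofFL",*f(278,278),.162);T("roofFR",*f(594,280),.162);T("roofBL",*f(277,50),.162);T("roofBR",*f(583,53),.162)
T("baseFL",*f(253,340),0);T("baseFR",*f(540,342),0)
S("roofFL",*s(362,130),.162);S("roofFR",*s(602,248),.162);S("roofBR",*s(700,132),.162);S("roofBL",*s(475,27),.162)
S("baseFL",*s(353,270),0);S("baseFR",*s(572,392),0)
T("hinge",*f(180,222),.14);T("leverend",*f(165,342),.135)
S("hinge",*s(328,95),.14);S("leverend",*s(266,140),.135)
T("plugboat",*g(243,271),.0295);T("gutL",*g(190,275),.03);T("gutR",*g(297,268),.03)
T("handF",*g(382,262),.039);T("handB",*g(515,252),.039);T("disc",*g(526,250),.044)
T("handmid",*g(450,257),.039)
S("gutF",*s(122,420),.0);S("handF",*s(285,480),.039);S("handB",*s(400,530),.039)
T("bottlec",*f(706,454),.09);T("cap",*g(700,212),.0);T("bottleb",*f(700,368),.09)
T("edge",*g(400,372),0)
T("turq",*f(176,490),.0125);T("turq2",*g(85,277),.0125)
T("stored",*f(463,215),.051)
# slot corners in scene
for c in [(437,222),(507,255),(500,300),(430,262)]: S("slot",*s(*c),0.084)
E
```

```text
roofFL [ 0.653 -0.022  0.162] [ 0.653 -0.022  0.163]
roofFR [ 0.654 -0.215  0.162] [ 0.654 -0.215  0.162]
roofBL [ 0.799 -0.023  0.162] [ 0.8   -0.024  0.159]
roofBR [ 0.8   -0.215  0.162] [ 0.799 -0.214  0.163]
baseFL [ 0.652 -0.023  0.   ] [ 0.652 -0.023 -0.001]
baseFR [ 0.652 -0.224  0.   ] [ 0.652 -0.223  0.002]
roofFL [ 0.651 -0.023  0.162] [ 0.797  0.066 -0.001]
roofFR [ 0.658 -0.214  0.162] [ 0.657 -0.214  0.162]
roofBR [ 0.8   -0.214  0.162] [ 0.8   -0.214  0.162]
roofBL [ 0.799 -0.025  0.162] [ 0.797 -0.027  0.164]
baseFL [ 0.659 -0.022 -0.   ] [ 0.656 -0.023  0.004]
baseFR [ 0.663 -0.218  0.   ] [ 0.664 -0.218 -0.001]
hinge [0.694 0.036 0.14 ] [0.695 0.036 0.139]
leverend [0.619 0.045 0.135] [0.62  0.045 0.133]
hinge [0.686 0.031 0.14 ] [0.691 0.034 0.134]
leverend [0.622 0.041 0.135] [0.623 0.041 0.134]
plugboat [ 0.449 -0.011  0.03 ] [ 0.449 -0.011  0.029]
gutL [0.446 0.024 0.03 ] [0.447 0.024 0.027]
gutR [ 0.451 -0.047  0.03 ] [ 0.451 -0.047  0.027]
handF [ 0.455 -0.101  0.039] [ 0.455 -0.101  0.039]
handB [ 0.462 -0.189  0.039] [ 0.462 -0.19   0.035]
disc [ 0.463 -0.195  0.044] [ 0.463 -0.196  0.041]
handmid [ 0.458 -0.146  0.039] [ 0.458 -0.147  0.036]
gutF [0.434 0.026 0.   ] [0.428 0.02  0.013]
handF [ 0.447 -0.113  0.039] [ 0.448 -0.112  0.038]
handB [ 0.464 -0.196  0.039] [ 0.461 -0.197  0.044]
bottlec [ 0.559 -0.303  0.09 ] [ 0.559 -0.303  0.092]
cap [ 0.492 -0.327  0.   ] [ 0.492 -0.326  0.004]
bottleb [ 0.615 -0.303  0.09 ] [ 0.615 -0.303  0.09 ]
edge [ 0.384 -0.118  0.   ] [ 0.384 -0.119 -0.005]
turq [0.545 0.032 0.012] [0.543 0.033 0.026]
turq2 [0.446 0.093 0.012] [0.445 0.093 0.02 ]
stored [ 0.728 -0.161  0.051] [ 0.695 -0.136  0.16 ]
slot [ 0.674 -0.081  0.084] [ 0.711 -0.062  0.04 ]
slot [ 0.679 -0.139  0.084] [ 0.653 -0.15   0.114]
slot [ 0.639 -0.158  0.084] [ 0.676 -0.142  0.038]
slot [ 0.638 -0.099  0.084] [ 0.66  -0.088  0.056]
```

```bash
cat >> h.py <<'E'
Z=np.array([0,0,1.])
BOX=np.array([0.727,-0.119,0.]); HINGE=np.array([0.692,0.036,0.128])
def qdown(yaw):  # tool x = -(cos yaw, sin yaw), pointing down
    return (Rn.from_euler('z',yaw)*Rn.from_quat([0,1,0,0])).as_quat()
def lever_pose(th,rad=0.06,dz=0.):
    d=np.array([-np.cos(th),np.sin(th),0]); p=HINGE+rad*d+[0,0,0.006+dz]; return p,qdown(-th)
def boat_tcp(g,yaw,roll=0.,off=np.zeros(3)):
    """TCP for gutter point g; off = grasp point relative to nominal handle middle, boat axes"""
    R=Rn.from_euler('z',yaw)*Rn.from_euler('x',roll)
    grasp=g+R.apply(np.array([-0.135,0,0.005])+off)
    return grasp+R.apply([0,0,0.006]),(R*Rn.from_quat([0,1,0,0])).as_quat()
E
python3 - <<'E'
from h import *
from workcell import r,command_gripper
def c(n,p,q):
    s=r.solve_ik(p,q); print(n,np.round(p,3),None if s is None else np.round(s,2))
for th in (0.12,0.8): c("lev",*lever_pose(th)); c("levup",*lever_pose(th,dz=.1))
by=np.radians(94.2)
c("grasp",*boat_tcp(np.array([.449,-.011,.022]),by))
for yaw in (1.2,.8,.4,0): c("rot",*boat_tcp(np.array([.455,-.13,.084])+.135*np.array([np.cos(yaw),np.sin(yaw),0]),yaw))
for roll in (0,-.4,-.75): c("ins",*boat_tcp(np.array([.7235,-.113,.084]),0,roll))
c("place",*boat_tcp(np.array([.59,-.119,.022]),0))
E
```

```text
lev [0.632 0.043 0.134] [-0.05  0.65  1.36 -0.    1.13 -1.5 ]
levup [0.632 0.043 0.234] [-0.05  0.56  1.23 -0.    1.35 -1.5 ]
lev [0.65  0.079 0.134] [ 0.    0.68  1.29 -0.    1.17 -0.77]
levup [0.65  0.079 0.234] [ 0.    0.6   1.16 -0.    1.38 -0.77]
grasp [ 0.459 -0.146  0.033] [-0.47  0.58  1.89 -0.    0.67  2.6 ]
rot [ 0.455 -0.13   0.095] [-0.44  0.46  1.87 -0.    0.82  3.07]
rot [ 0.455 -0.13   0.095] [-0.44  0.46  1.87 -0.    0.82 -2.81]
rot [ 0.455 -0.13   0.095] [-0.44  0.46  1.87 -0.    0.82 -2.41]
rot [ 0.455 -0.13   0.095] [-0.44  0.46  1.87 -0.    0.82 -2.01]
ins [ 0.588 -0.113  0.095] [-0.32  0.64  1.51 -0.    0.99 -1.89]
ins [ 0.588 -0.109  0.094] [-0.12  0.65  1.56 -0.5   0.94 -1.39]
ins [ 0.588 -0.106  0.092] [ 0.03  0.75  1.57 -0.89  1.07 -1.  ]
place [ 0.455 -0.119  0.033] [-0.42  0.56  1.92 -0.    0.65 -1.99]
```

```bash
cat >> h.py <<'E'
TILT=np.radians(20)
def boat_tcp(g,yaw,roll=0.,off=np.zeros(3),tilt=TILT,pitch=0.):
    """TCP for gutter point g; tool x ~ +boat x, tool leaning back by tilt; off = grasp pt rel. to handle middle"""
    R=Rn.from_euler('z',yaw)*Rn.from_euler('y',pitch)*Rn.from_euler('x',roll)
    Q=R*Rn.from_euler('y',-tilt)*Rn.from_quat([1,0,0,0])
    grasp=g+R.apply(np.array([-0.135,0,0.005])+off)
    return grasp-Q.apply([0,0,0.006]),Q.as_quat()
E
python3 - <<'E'
from h import *
from workcell import r,command_gripper
print(Rn.from_quat(boat_tcp(np.zeros(3),0)[1]).as_matrix().round(2))
def c(n,p,q):
    s=r.solve_ik(p,q); print(n,np.round(p,3),None if s is None else np.round(s,2))
by=np.radians(94.2)
c("grasp",*boat_tcp(np.array([.449,-.011,.022]),by))
c("grasp",*boat_tcp(np.array([.449,-.011,.122]),by))
for yaw in (1.2,.8,.4,0): c("rot",*boat_tcp(np.array([.455,-.13,.084])+.135*np.array([np.cos(yaw),np.sin(yaw),0]),yaw))
for roll in (0,-.4,-.75): c("ins",*boat_tcp(np.array([.7235,-.113,.084]),0,roll))
c("place",*boat_tcp(np.array([.59,-.119,.022]),0))
E
```

```text
[[ 0.94  0.    0.34]
 [ 0.   -1.    0.  ]
 [ 0.34  0.   -0.94]]
grasp [ 0.459 -0.148  0.033] [-0.63  0.66  1.77  0.32  0.96 -0.92]
grasp [ 0.459 -0.148  0.133] [-0.63  0.5   1.7   0.29  1.18 -0.85]
rot [ 0.454 -0.132  0.095] [-0.65  0.49  1.88  0.43  0.92 -0.57]
rot [ 0.454 -0.131  0.095] [-0.66  0.43  1.99  0.52  0.75 -0.28]
rot [ 0.453 -0.131  0.095] [-0.63  0.39  2.08  0.58  0.57  0.07]
rot [ 0.453 -0.13   0.095] [-0.56  0.36  2.14  0.5   0.39  0.58]
ins [ 0.586 -0.113  0.095] [-0.38  0.52  1.81  0.27  0.5   0.97]
ins [ 0.586 -0.109  0.094] [-0.16  0.54  1.86 -0.82  0.43  2.04]
ins [ 0.586 -0.106  0.092] None
place [ 0.453 -0.119  0.033] None
```

```bash
python3 - <<'E'
from h import *
from workcell import r,command_gripper
by=np.radians(94.2)
for t in (0,5,8,12,15,20):
    t_=np.radians(t); print("tilt",t)
    def c(n,p,q):
        s=r.solve_ik(p,q); print("  ",n,None if s is None else np.round(s,2))
    for gx in (.705,.7235):
      for roll in (-.4,-.6,-.7,-.8): c(f"ins{gx} {roll}",*boat_tcp(np.array([gx,-.113,.084]),0,roll,tilt=t_))
    for x in (.59,.6): c("place",*boat_tcp(np.array([x,-.119,.022]),0,tilt=t_))
E
```

```text
tilt 0
   ins0.705 -0.4 [-0.13  0.63  1.62 -0.51  0.91  1.76]
   ins0.705 -0.6 [-0.04  0.67  1.63 -0.75  0.97  2.01]
   ins0.705 -0.7 [ 0.01  0.7   1.63 -0.86  1.02  2.12]
   ins0.705 -0.8 [ 0.04  0.74  1.63 -0.95  1.08  2.22]
   ins0.7235 -0.4 [-0.12  0.65  1.56 -0.5   0.94  1.75]
   ins0.7235 -0.6 [-0.03  0.7   1.57 -0.74  0.99  1.99]
   ins0.7235 -0.7 [ 0.01  0.73  1.57 -0.84  1.04  2.1 ]
   ins0.7235 -0.8 [ 0.04  0.76  1.57 -0.94  1.09  2.19]
   place [-0.42  0.56  1.92 -0.    0.65  1.15]
   place [-0.41  0.57  1.9  -0.    0.67  1.16]
tilt 5
   ins0.705 -0.4 [-0.13  0.59  1.69 -0.55  0.79  1.8 ]
   ins0.705 -0.6 [-0.04  0.64  1.7  -0.83  0.86  2.08]
   ins0.705 -0.7 [ 0.01  0.67  1.7  -0.94  0.92  2.2 ]
   ins0.705 -0.8 None
   ins0.7235 -0.4 [-0.13  0.62  1.64 -0.54  0.81  1.78]
   ins0.7235 -0.6 [-0.04  0.66  1.65 -0.81  0.88  2.06]
   ins0.7235 -0.7 [ 0.01  0.7   1.65 -0.92  0.94  2.17]
   ins0.7235 -0.8 None
   place [-0.44  0.54  1.99  0.07  0.53  1.07]
   place [-0.43  0.55  1.97  0.07  0.55  1.08]
tilt 8
   ins0.705 -0.4 [-0.14  0.57  1.74 -0.59  0.71  1.83]
   ins0.705 -0
[... 713 characters left out ...]
2.09  0.27  0.37  0.85]
   place [-0.47  0.52  2.06  0.25  0.38  0.87]
tilt 15
   ins0.705 -0.4 [-0.16  0.54  1.84 -0.71  0.53  1.94]
   ins0.705 -0.6 None
   ins0.705 -0.7 None
   ins0.705 -0.8 None
   ins0.7235 -0.4 [-0.15  0.56  1.79 -0.68  0.56  1.91]
   ins0.7235 -0.6 None
   ins0.7235 -0.7 None
   ins0.7235 -0.8 None
   place [-0.5   0.51  2.13  0.43  0.3   0.68]
   place [-0.49  0.52  2.1   0.4   0.32  0.72]
tilt 20
   ins0.705 -0.4 [-0.17  0.52  1.91 -0.86  0.41  2.08]
   ins0.705 -0.6 None
   ins0.705 -0.7 None
   ins0.705 -0.8 None
   ins0.7235 -0.4 [-0.16  0.54  1.86 -0.82  0.43  2.04]
   ins0.7235 -0.6 None
   ins0.7235 -0.7 None
   ins0.7235 -0.8 None
   place None
   place None
```

```bash
python3 - <<'E'
from h import *
from workcell import r,command_gripper,optics
command_gripper(0.05,force=30)
r.reach(*lever_pose(0.12,dz=.1))
print(r.read_state()["time_s"])
s=r.read_state(); p,d=optics.get_image("wrist"); cv2.imwrite("pics/w1.png",p[:,:,::-1])
p,d=optics.get_image("top"); cv2.imwrite("pics/t1.png",cv2.resize(p[135:285,290:490,::-1],None,fx=4,fy=4))
m=optics.camera_model("wrist"); T=wristT(m,s)
for n,X in [("hinge",HINGE+[0,0,.007]),("end",HINGE+[-.076*np.cos(.12),.076*np.sin(.12),.007])]: print(n,proj(m,X,T))
print(s["eef_pos"])
E
```

```text
2.875
hinge [320.85879222 343.02624063]
end [320.79177657 221.80701255]
[0.63224662 0.0442607  0.23413842]
```

View pics/w1.png

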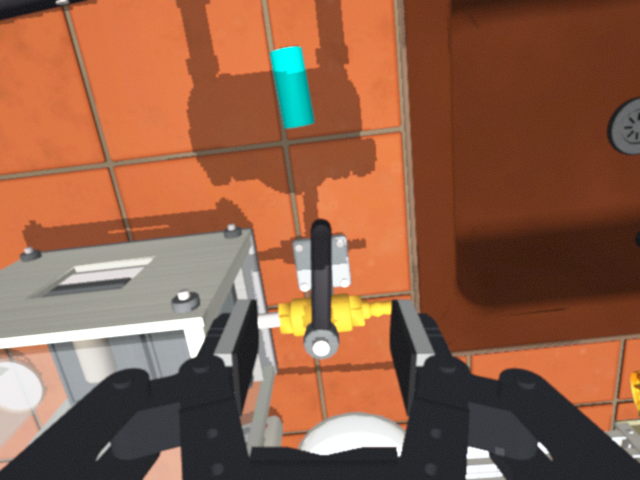

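View pics/t1.png

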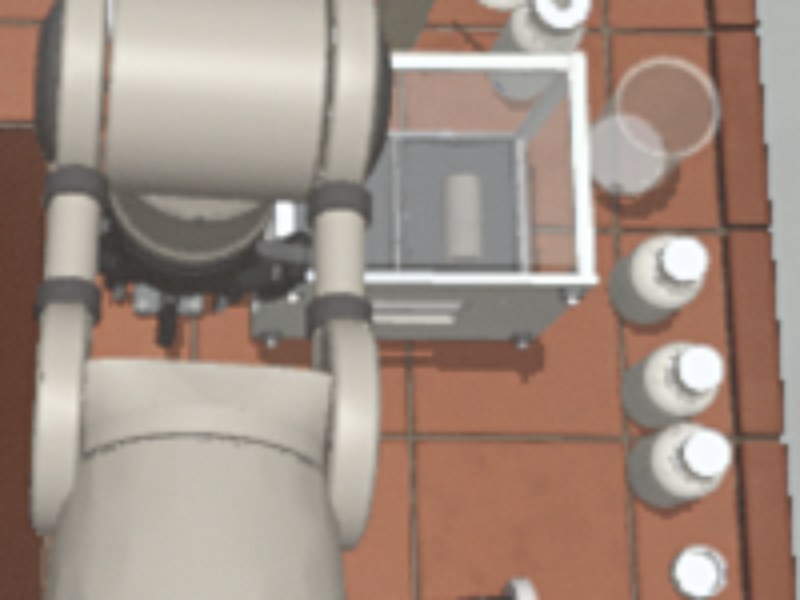

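The wrist picture shows the lever end at (320,222) and the hinge cap at (320,346). The predictions were (321,222) and (321,343), so they agree and the lever angle is about 0.12 rad. Next I grasp it and turn it.

```bash
python3 - <<'E'
from h import *
from workcell import r,command_gripper,optics
p,q=lever_pose(.12); r.move_straight(p,q,speed=.12)
command_gripper(0.0,force=25); s=r.read_state(); print("grip",s["grip_width"],s["contact_force"].round(1))
for th in np.linspace(.12,.79,6)[1:]:
    p,q=lever_pose(th); r.move_straight(p,q,speed=.06)
s=r.read_state(); print(s["eef_pos"],s["grip_width"],s["contact_force"].round(1),s["torque"].round(2),s["time_s"])
command_gripper(0.045)
p,q=lever_pose(.79,dz=.1); r.move_straight(p,q,speed=.2)
s=r.read_state(); p,d=optics.get_image("wrist"); cv2.imwrite("pics/w2.png",p[:,:,::-1])
m=optics.camera_model("wrist"); T=wristT(m,s)
for th in (.7,.785,.87):
  print(th,proj(m,HINGE+[0,0,.007],T),proj(m,HINGE+[-.076*np.cos(th),.076*np.sin(th),.007],T))
print(s["time_s"])
E
```

```text
grip 0.011639183297986883 [-0.8 -0.8  3.5]
[0.64992444 0.07830924 0.13453243] 0.011393960825155505 [-0.4  0.2  7.6] [ 0.    0.03 -0.08] 5.8
0.7 [323.5303643  345.10723922] [310.97093165 224.02760727]
0.785 [323.5303643  345.10723922] [322.90311144 223.49744275]
0.87 [323.5303643  345.10723922] [334.84202576 223.9385358 ]
6.8667
```

View pics/w2.png

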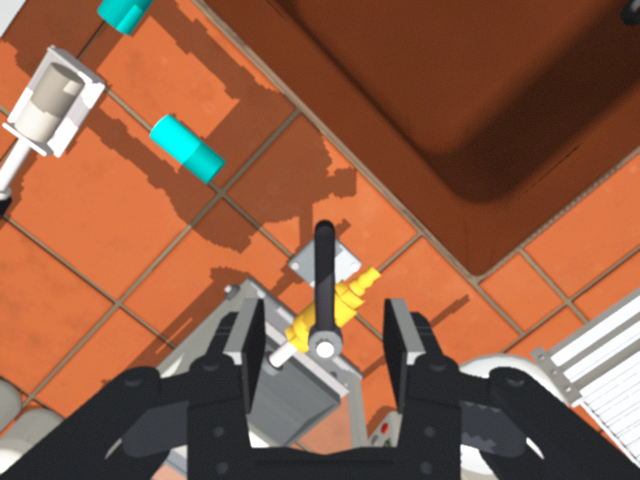

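Lever end at (324,224) and hinge at (325,346) put the lever at about 0.79 rad, so it stands half open. Next is the boat.

```bash
python3 - <<'E'
from h import *
from workcell import r,command_gripper,optics
by=np.radians(94.2)
command_gripper(0.06,force=110)
r.move_straight(np.array([.55,.04,.25]),speed=.25)
p,q=boat_tcp(np.array([.449,-.011,.182]),by,tilt=0); r.reach(p,q)
s=r.read_state(); im,d=optics.get_image("wrist"); cv2.imwrite("pics/w3.png",im[:,:,::-1]); np.save("pics/w3.npy",d)
m=optics.camera_model("wrist"); T=wristT(m,s); np.save("pics/w3T.npy",T)
B=Rn.from_euler('z',by)
for n,o in [("plugc",[0,0,.013]),("gutFL",[.036,.023,.008]),("gutFR",[.036,-.023,.008]),("handleF",[-.09,0,.017]),("handleB",[-.18,0,.017])]:
    print(n,proj(m,np.array([.449,-.011,.022])+B.apply(o),T).round(1))
print(s["time_s"],s["eef_pos"],s["joint_positions"].round(2))
E
```

```text
plugc [321.4  -0. ]
gutFL [281.2 -69.2]
gutFR [361.7 -68.9]
handleF [321.3 155.4]
handleB [321.2 282.3]
8.6667 [ 0.45998274 -0.14527115  0.19316872] [-0.47  0.33  1.73  0.    1.08 -0.54]
```

View pics/w3.png

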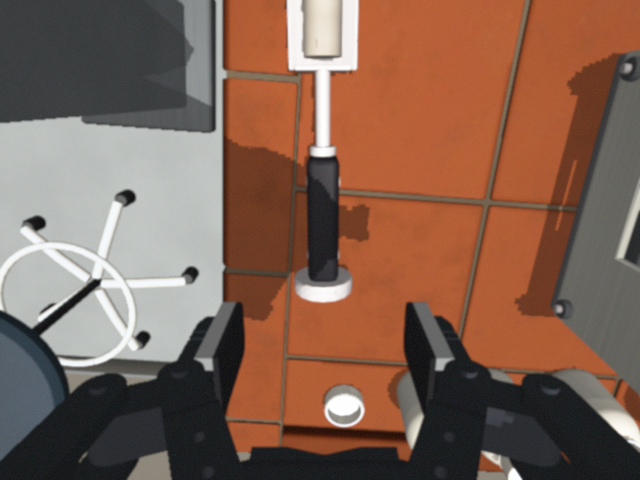

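The picture shows the handle running from (323,155) to (323,280). The prediction was (321,155) to (321,282), so it agrees within about 1 mm. The grey plug in the boat at (322,25) is the one meant; the two turquoise ones are the look-alikes. I grasp and lift, turn the boat to face the box, and set it down so I can regrasp it with the camera side away from the box.

```bash
python3 - <<'E'
from h import *
from workcell import r,command_gripper,optics
by=np.radians(94.2); g0=np.array([.449,-.011,.022])
p,q=boat_tcp(g0,by,tilt=0)
r.move_straight(p,q,speed=.12)
command_gripper(0.0,force=110); s=r.read_state(); print("grip",s["grip_width"],s["contact_force"].round(1),s["eef_pos"])
H0=g0-.135*np.array([np.cos(by),np.sin(by),0]); H1=np.array([.455,-.119,.022])
def at(H,yaw,z): 
    g=H+.135*np.array([np.cos(yaw),np.sin(yaw),0]); g[2]=z; return boat_tcp(g,yaw,tilt=0)
p,q=at(H0,by,.08); r.move_straight(p,q,speed=.08)
s=r.read_state(); print(s["contact_force"].round(1),s["torque"].round(2))
for k in np.linspace(0,1,7)[1:]:
    p,q=at(H0+(H1-H0)*k,by*(1-k),.08); r.move_straight(p,q,speed=.012)
s=r.read_state(); print(s["time_s"],s["eef_pos"],s["joint_positions"].round(2))
im,d=optics.get_image("scene"); cv2.imwrite("pics/s4.png",cv2.resize(im[170:370,250:510,::-1],None,fx=3,fy=3))
im,d=optics.get_image("wrist"); cv2.imwrite("pics/w4.png",im[:,:,::-1])
E
```

```text
grip 0.020438092605868593 [-1.8  0.2  5.4] [ 0.45905924 -0.14576866  0.03361245]
[ 0.1 -0.4 -4.3] [ 0.33  0.03 -0.01]
14.6667 [ 0.45501359 -0.11906231  0.09099083] [-0.42  0.46  1.88 -0.    0.8   1.15]
```

View pics/s4.png

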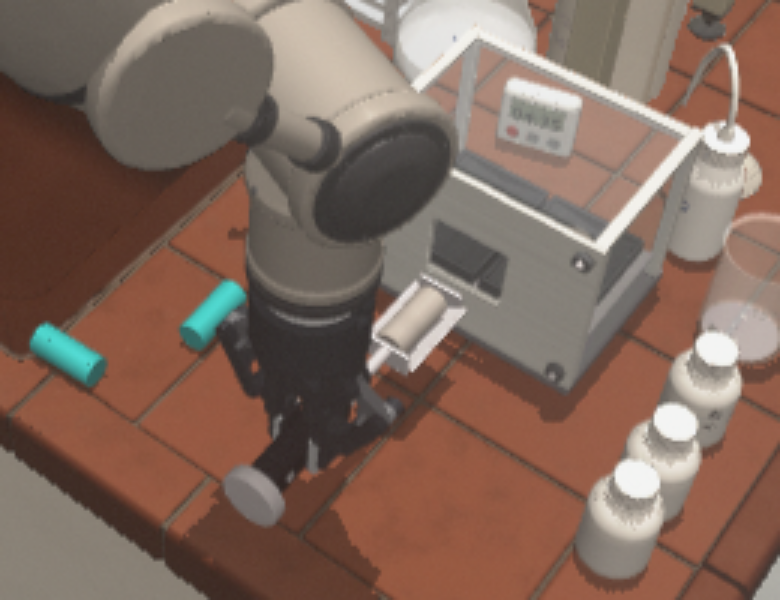

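View pics/w4.png

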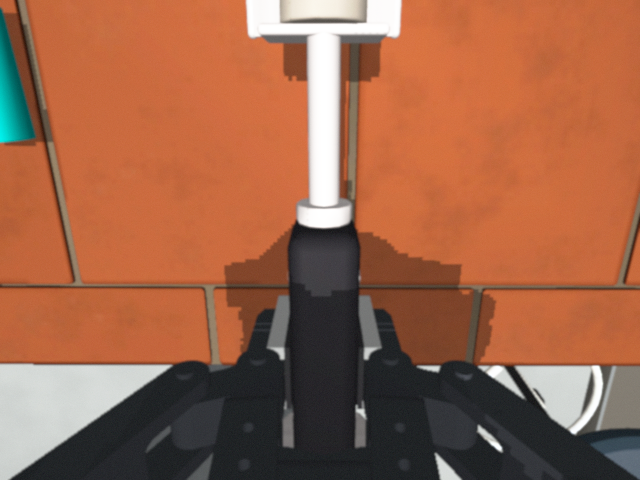

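Scene crop: the boat is level with the plug in it, pointing at the slot, with the gutter at about (420,325) in the crop. Wrist: the handle is centred at x≈323. I put it down, regrasp turned half round, and measure on the way.

```bash
python3 - <<'E'
from h import *
from workcell import r,command_gripper,optics
g=np.array([.59,-.119,.0225])
p,q=boat_tcp(g,0,tilt=0)
print("hit",r.move_straight(p,q,speed=.06,max_force=8), r.read_state()["eef_pos"], p)
command_gripper(0.06,force=110)
p2=p+[0,0,.1]; r.move_straight(p2,q,speed=.15)
s=r.read_state(); im,d=optics.get_image("wrist"); cv2.imwrite("pics/w5.png",im[:,:,::-1]); np.save("pics/w5.npy",d)
m=optics.camera_model("wrist"); T=wristT(m,s); np.save("pics/w5T.npy",T)
g=np.array([.59,-.119,.022])
for n,o in [("plugc",[0,0,.013]),("gutRL",[-.036,.023,.008]),("gutRR",[-.036,-.023,.008]),("handleF",[-.09,0,.017]),("handleM",[-.135,0,.017])]:
    print(n,proj(m,g+np.array(o),T).round(1))
print(s["time_s"])
E
```

```text
hit True [ 0.45450354 -0.11881618  0.03360725] [ 0.455  -0.119   0.0335]
plugc [325.5 -31.7]
gutRL [278.2  56.1]
gutRR [372.5  56.2]
handleF [325.2 169.7]
handleM [325.1 252.4]
16.975
```

View pics/w5.png

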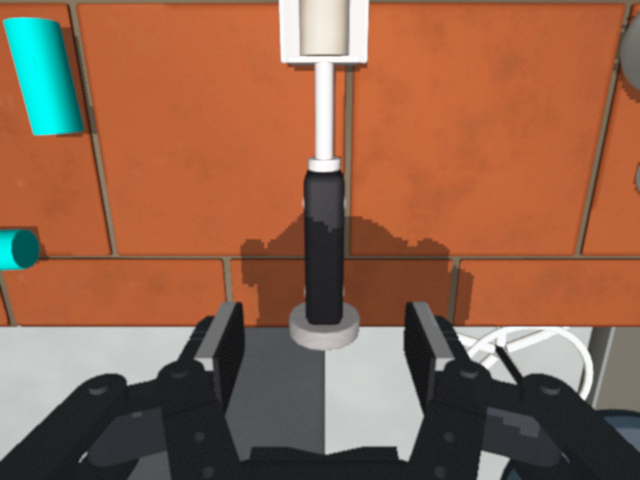

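Handle and gutter centreline at about x=324 (predicted 325), and the handle front at row 171 (predicted 170). The boat is placed within 1 mm. Now the flip, regrasp and lift to slot height.

```bash
cat >> h.py <<'E'
def btcp(g,roll=0.,yaw=0.):   # flipped grasp: tool x = -boat x, no tilt
    R=Rn.from_euler('z',yaw)*Rn.from_euler('x',roll)
    grasp=np.asarray(g)+R.apply([-0.135,0,0.005])
    return grasp+R.apply([0,0,.006]),(R*Rn.from_quat([0,1,0,0])).as_quat()
E
python3 - <<'E'
from h import *
from workcell import r,command_gripper,optics
p,q=btcp([.59,-.119,.022])
r.reach(p+[0,0,.1],q); print(r.read_state()["joint_positions"].round(2))
r.move_straight(p,q,speed=.12)
command_gripper(0.0,force=110); s=r.read_state(); print(s["grip_width"],s["contact_force"].round(1),s["eef_pos"],p)
p,q=btcp([.585,-.119,.084]); r.move_straight(p,q,speed=.06)
s=r.read_state(); print(s["time_s"],s["eef_pos"],p,s["torque"].round(2))
for n in("scene","top"):
    im,d=optics.get_image(n); np.save(f"pics/{n}6.npy",d); cv2.imwrite(f"pics/{n}6f.png",im[:,:,::-1])
    c=im[170:370,250:510] if n=="scene" else im[150:300,290:490]
    cv2.imwrite(f"pics/{n}6.png",cv2.resize(c[:,:,::-1],None,fx=3 if n=="scene" else 4,fy=3 if n=="scene" else 4))
    m=optics.camera_model(n)
    for k,o in [("gFL",[.036,.023,.004]),("gFR",[.036,-.023,.004]),("gRL",[-.036,.023,.004]),("gRR",[-.036,-.023,.004]),("plug",[0,0,.013]),("slotUL",[.0660,.031,.027]),("slotUR",[.0660,-.031,.027]),("slotLL",[.066,.031,-.027]),("slotLR",[.066,-.031,-.027])]:
        u=proj(m,np.array([.585,-.119,.084])+o); a,b,f=(250,170,3) if n=="scene" else (290,150,4)
        print(n,k,((u-[a,b])*f).round(0))
E
```

```text
[-0.42  0.39  1.84 -0.    0.91 -1.99]
0.01999596771306966 [-0.5 -0.3  6.2] [ 0.45526266 -0.1192663   0.03378827] [ 0.455 -0.119  0.033]
22.2833 [ 0.44978444 -0.11892004  0.0946479 ] [ 0.45  -0.119  0.095] [ 0.01  0.27 -0.03]
scene gFL [413. 269.]
scene gFR [467. 300.]
scene gRL [355. 330.]
scene gRR [410. 363.]
scene plug [413. 307.]
scene slotUL [430. 219.]
scene slotUR [503. 259.]
scene slotLL [423. 268.]
scene slotLR [494. 308.]
top gFL [379. 296.]
top gFR [450. 296.]
top gRL [382. 406.]
top gRR [453. 407.]
top plug [419. 348.]
top slotUL [371. 242.]
top slotUR [468. 243.]
top slotLL [358. 262.]
top slotLR [451. 262.]
```

View pics/scene6.png

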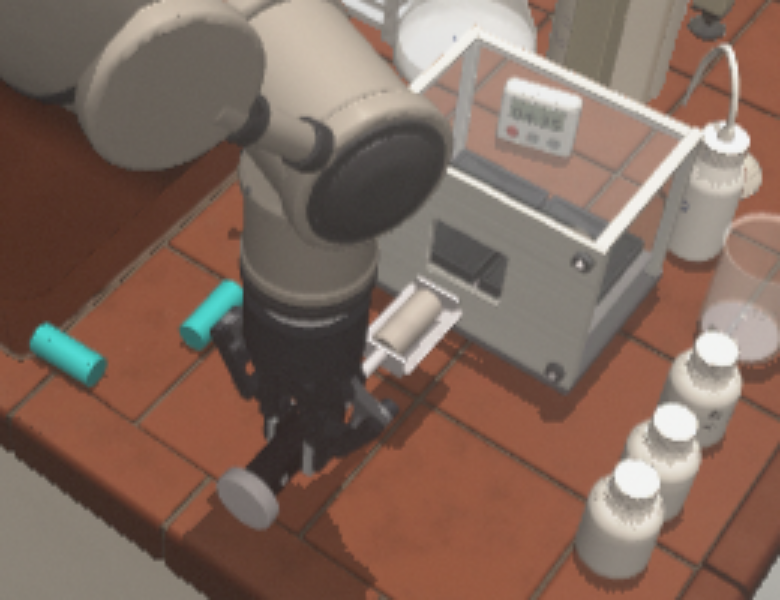

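View pics/top6.png

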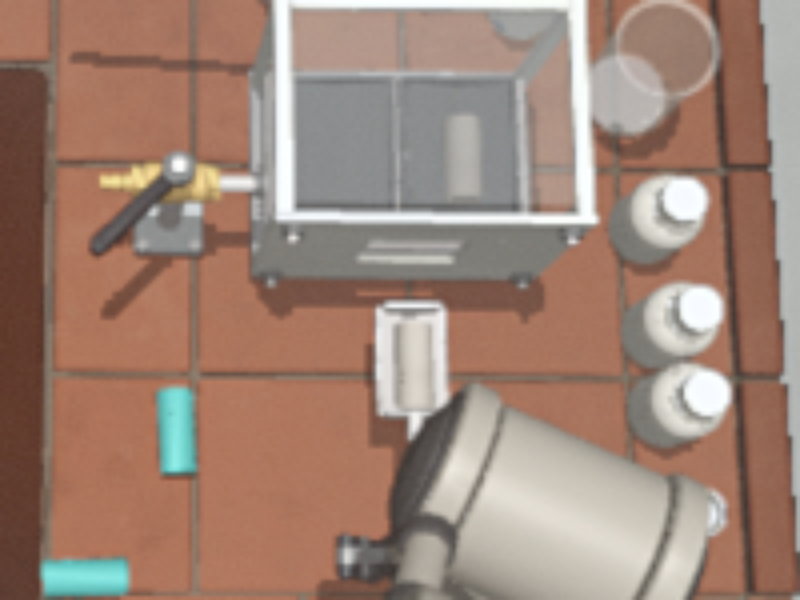

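```bash
python3 - <<'E'
from h import *
from workcell import optics
mt=optics.camera_model("top"); ms=optics.camera_model("scene"); mw=optics.camera_model("wrist")
dt=np.load("pics/top6.npy"); ds=np.load("pics/scene6.npy"); dw=np.load("pics/w5.npy"); Tw=np.load("pics/w5T.npy")
def cloud(m,d,u0,u1,v0,v1,T=None):
    return np.array([ray(m,u,v,d=d[v,u],T=T) for v in range(v0,v1) for u in range(u0,u1) if d[v,u]>0])
def gut(P,z0): return P[(P[:,2]>z0)&(P[:,0]<.645)&(P[:,0]>.54)&(abs(P[:,1]+.119)<.04)]
P=gut(cloud(mt,dt,380,406,222,256),.06); print("top",len(P),P.min(0).round(4),P.max(0).round(4))
pl=P[(P[:,2]>.09)]; print("plug-ish",pl.mean(0).round(4), np.polyfit(pl[:,0],pl[:,2],1).round(3), pl.min(0).round(3),pl.max(0).round(3))
P=gut(cloud(ms,ds,365,410,258,300),.06); print("scene",len(P),P.min(0).round(4),P.max(0).round(4))
pl=P[(P[:,2]>.09)]; print("plug-ish",pl.mean(0).round(4), np.polyfit(pl[:,0],pl[:,2],1).round(3),pl.min(0).round(3),pl.max(0).round(3))
# front plate from scene
Q=cloud(ms,ds,372,450,220,300); Q=Q[(Q[:,0]>.63)&(Q[:,0]<.67)&(Q[:,1]>-.21)&(Q[:,1]<-.03)&(Q[:,2]>.02)&(Q[:,2]<.15)]
A=np.c_[Q[:,1],Q[:,2],np.ones(len(Q))]; w=np.ones(len(Q),bool)
for _ in range(6):
    c=np.linalg.lstsq(A[w],Q[w,0],rcond=None)[0]; res=Q[:,0]-A@c; w=abs(res)<max(.002,2*res[w].std()*.8)
print("plate x=a*y+b*z+c",c.round(4),w.sum(),len(Q),res[w].std())
print("plate at slot", c@[-.119,.084,1])
# slot outline pixels on plate plane
for n,(a,b) in dict(UL=(437,220),UR=(507,255),LR=(500,300),LL=(430,262)).items():
    u,v=250+a/3-.3,170+b/3-.3
    o=ray(ms,u,v,d=0); e=ray(ms,u,v,d=1)-o; n_=np.array([1,0,0]); t=(.651-o[0])/e[0]; print(n,(o+t*e).round(4))
im=cv2.imread("pics/scene6f.png")[225:300,360:440]; cv2.imwrite("pics/slotz.png",cv2.resize(im,None,fx=8,fy=8,interpolation=cv2.INTER_CUBIC))
E
```

```text
top 488 [ 0.5404 -0.1399  0.066 ] [ 0.6165 -0.0941  0.0987]
plug-ish [ 0.5753 -0.1157  0.0935] [-0.004  0.096] [ 0.548 -0.126  0.09 ] [ 0.615 -0.105  0.099]
scene 625 [ 0.5401 -0.142   0.0672] [ 0.6198 -0.0962  0.0991]
plug-ish [ 0.5759 -0.1199  0.0933] [-0.004  0.095] [ 0.546 -0.137  0.09 ] [ 0.608 -0.109  0.099]
plate x=a*y+b*z+c [1.800e-03 4.000e-04 6.537e-01] 1711 1982 0.0009917760951910735
plate at slot 0.6535258921706323
UL [ 0.651  -0.0932  0.114 ]
UR [ 0.651  -0.1513  0.1169]
LR [ 0.651  -0.1528  0.0687]
LL [ 0.651  -0.0925  0.0675]
```

View pics/slotz.png

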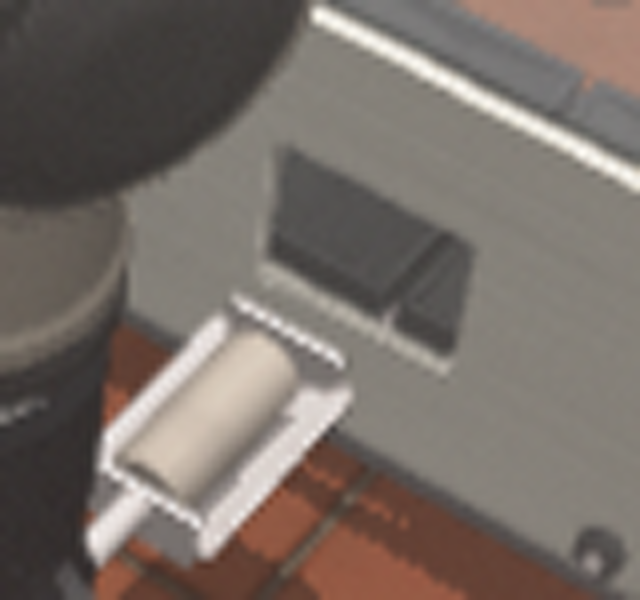

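```bash
python3 - <<'E'
from h import *
from workcell import optics
ms=optics.camera_model("scene"); mt=optics.camera_model("top")
for m,X,L in ((ms,.6535,dict(UL=(278,150),UR=(473,240),LR=(452,372),LL=(262,278))),):
  for n,(a,b) in L.items():
    u,v=360+a/8-.45,225+b/8-.45
    o=ray(m,u,v,d=0); e=ray(m,u,v,d=1)-o; t=(X-o[0])/e[0]; print(n,(o+t*e).round(4))
# top view of roof/plate edges: slot bright edges in top crop: outer lines
for n,(a,b,z) in dict(ul=(370,241,.111),ur=(462,243,.111),ll=(358,259,.057),lr=(453,261,.057)).items():
    print(n,ray(mt,290+a/4-.4,150+b/4-.4,z).round(4))
E
```

```text
UL [ 0.6535 -0.0895  0.1085]
UR [ 0.6535 -0.1501  0.1144]
LR [ 0.6535 -0.1517  0.0609]
LL [ 0.6535 -0.0902  0.0559]
ul [ 0.6524 -0.0862  0.111 ]
ur [ 0.6517 -0.1449  0.111 ]
ll [ 0.6538 -0.0871  0.057 ]
lr [ 0.6531 -0.1505  0.057 ]
```

```bash
python3 - <<'E'
from h import *
from workcell import r,command_gripper,optics
p,q=btcp([.59,-.119,.087]); r.move_straight(p,q,speed=.05)
p,q=btcp([.7255,-.119,.087]); print("hit",r.move_straight(p,q,speed=.05,max_force=6))
r.hold(.3)
s=r.read_state(); print(s["time_s"],s["eef_pos"],p,s["contact_force"].round(1),s["torque"].round(2))
for n in("scene","top"):
    im,d=optics.get_image(n)
    c=im[170:370,250:510] if n=="scene" else im[150:300,290:490]
    cv2.imwrite(f"pics/{n}7.png",cv2.resize(c[:,:,::-1],None,fx=3 if n=="scene" else 4,fy=3 if n=="scene" else 4))
E
```

```text
hit False
25.8083 [ 0.59048775 -0.11901598  0.098031  ] [ 0.5905 -0.119   0.098 ] [-0.  -0.4 -5.2] [-0.04  0.87  0.04]
```

View pics/scene7.png

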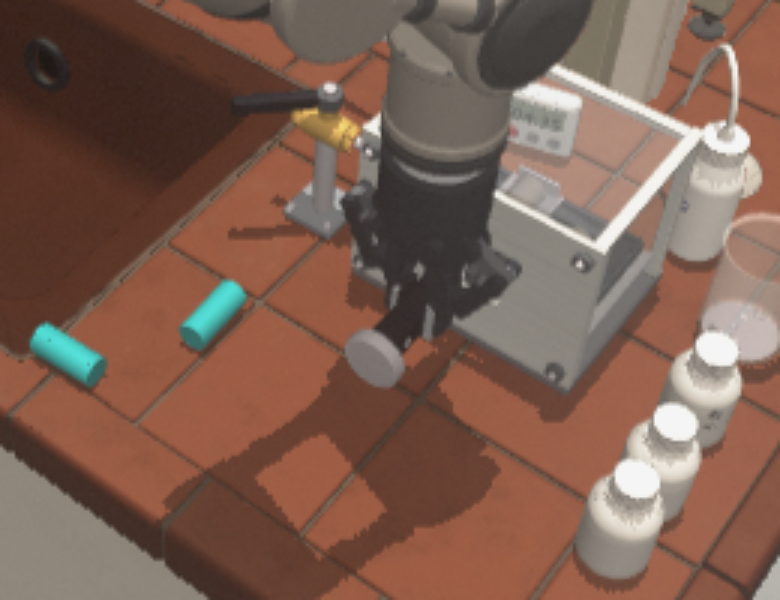

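View pics/top7.png

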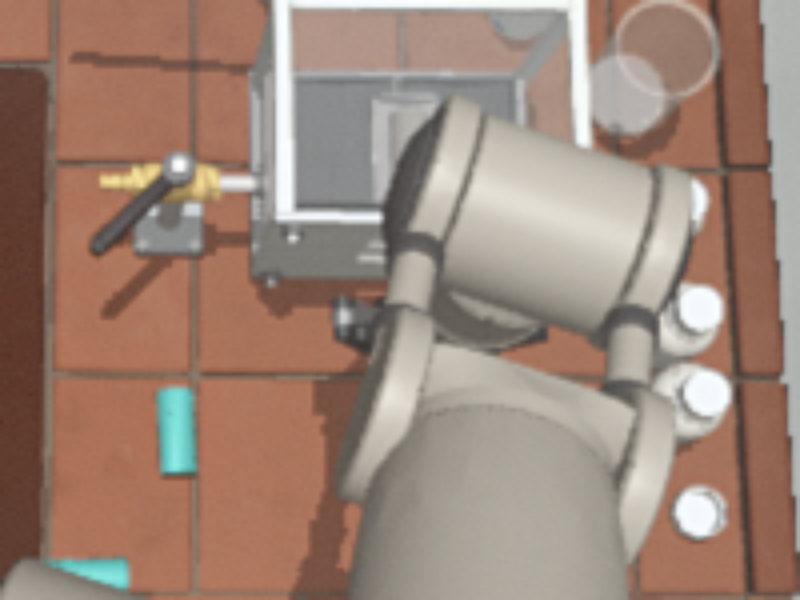

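The boat is inside the box and level, with the plug in it: through the roof I see the gutter and plug at about (400,140) in the top crop. Now tipping to the left.

```bash
python3 - <<'E'
from h import *
from workcell import r,command_gripper,optics
y=-.119
for roll in (-.1,-.2,-.3,-.38,-.45,-.52,-.6,-.68,-.74):
    y=max(-.119,-.119+.005*min(1,-roll/.3))
    p,q=btcp([.7255,y,.085],roll); hit=r.move_straight(p,q,speed=.004)
    print(roll,r.read_state()["time_s"],r.read_state()["contact_force"].round(1))
r.hold(.5)
for n in("scene","top"):
    im,d=optics.get_image(n)
    c=im[170:370,250:510] if n=="scene" else im[150:300,290:490]
    cv2.imwrite(f"pics/{n}8.png",cv2.resize(c[:,:,::-1],None,fx=3 if n=="scene" else 4,fy=3 if n=="scene" else 4))
E
```

```text
-0.1 26.9167 [-0.1 -0.3 -4. ]
-0.2 27.7583 [ 1.1 -0.8 -4.5]
-0.3 28.5917 [ 0.3 -1.3 -4.1]
-0.38 28.9583 [ 0.1 -0.1 -2.2]
-0.45 29.3 [ 0.5 -0.8 -4.4]
-0.52 29.6417 [ 0.4 -0.8 -4.8]
-0.6 30.0083 [-0.8 -0.6 -4.5]
-0.68 30.375 [-0.6 -0.3 -3.1]
-0.74 30.6917 [ 0.7 -0.  -3.5]
```

View pics/scene8.png

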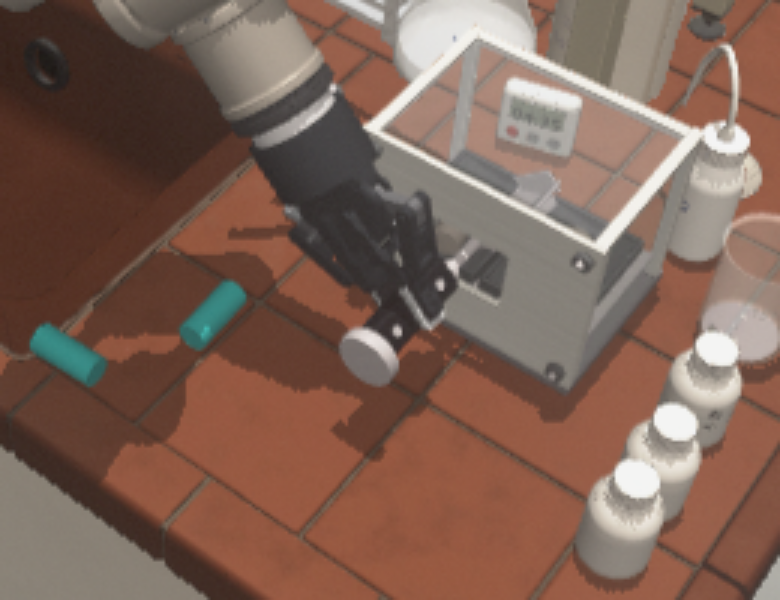

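View pics/top8.png

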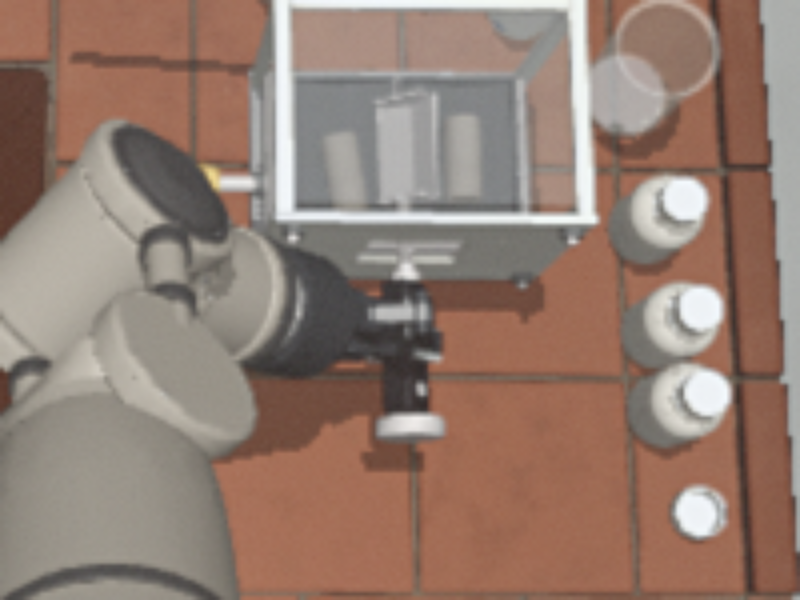

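The plug rolled off and lies in the left tray at about (346,168) in the top crop, slightly askew. The stored plug is unmoved at (463,155). I check the position, then roll back and withdraw.

```bash
python3 - <<'E'
from h import *
from workcell import r,command_gripper,optics
mt=optics.camera_model("top")
print("plug in tray frame",ray(mt,290+346/4-.4,150+168/4-.4,.053)-[.729,-.119+.042,.035])
for roll in (-.5,-.25,0):
    p,q=btcp([.7255,-.119+.005*min(1,-roll/.3),.086],roll); r.move_straight(p,q,speed=.006)
p,q=btcp([.7255,-.119,.087]); r.move_straight(p,q,speed=.03)
r.hold(.2); s=r.read_state(); print(s["time_s"],s["eef_pos"],p)
im,d=optics.get_image("scene"); cv2.imwrite("pics/s9.png",cv2.resize(im[170:370,250:510,::-1],None,fx=3,fy=3))
p,q=btcp([.59,-.119,.087]); print("hit",r.move_straight(p,q,speed=.05,max_force=8)); s=r.read_state(); print(s["time_s"],s["eef_pos"],p)
im,d=optics.get_image("top"); cv2.imwrite("pics/t9.png",cv2.resize(im[150:300,290:490,::-1],None,fx=4,fy=4))
E
```

```text
plug in tray frame [-0.01124546 -0.00399643  0.018     ]
34.4833 [ 0.59048231 -0.11892458  0.09797243] [ 0.5905 -0.119   0.098 ]
hit False
37.3917 [ 0.45512162 -0.11901015  0.09801222] [ 0.455 -0.119  0.098]
```

View pics/t9.png

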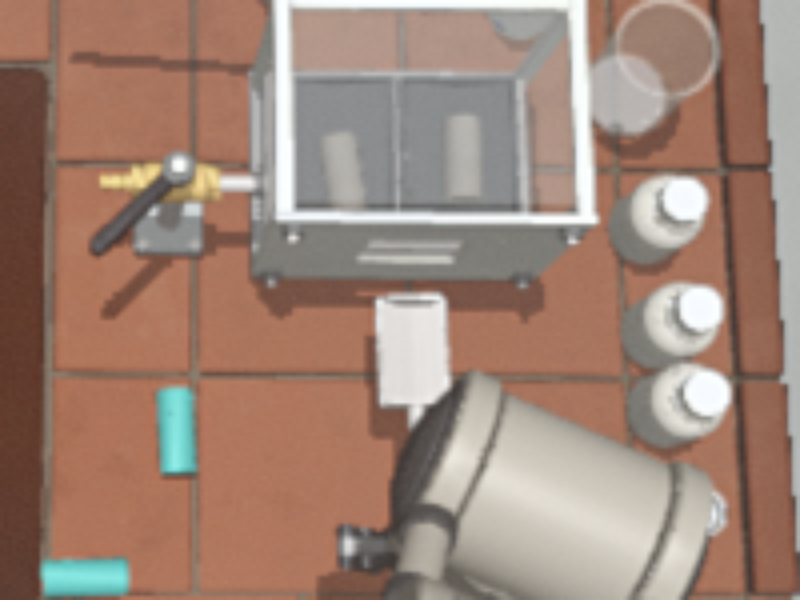

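View pics/s9.png

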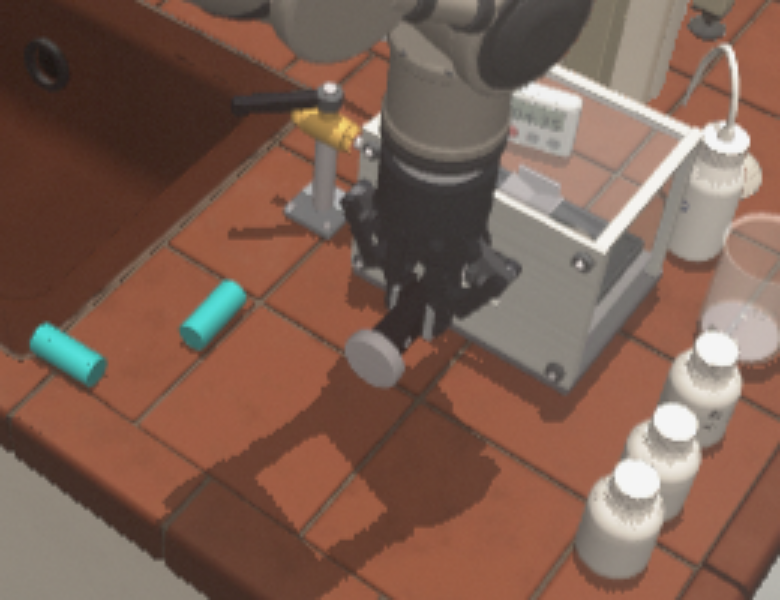

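The boat is out and empty. The plug lies in the left tray and the lever is still at 45°. I set the boat down.

```bash
python3 - <<'E'
from h import *
from workcell import r,command_gripper,optics
p,q=btcp([.59,-.119,.03]); r.move_straight(p,q,speed=.07)
p,q=btcp([.59,-.119,.0215]); print("hit",r.move_straight(p,q,speed=.015,max_force=6),r.read_state()["eef_pos"])
command_gripper(0.07)
p=r.read_state()["eef_pos"]+[0,0,.15]; r.move_straight(p,q,speed=.15)
r.movej([-1.0,0.0,1.7,0,1.3,-1.99]) if False else None
p2=p.copy(); p2[:]=[.40,.12,.25]; r.reach(p2,q); r.hold(.3)
print(r.read_state()["time_s"])
ims={n:optics.get_image(n) for n in("scene","top")}
im=ims["scene"][0]; cv2.imwrite("pics/sA.png",cv2.resize(im[170:370,250:510,::-1],None,fx=3,fy=3))
im=ims["top"][0]; cv2.imwrite("pics/tA.png",cv2.resize(im[150:300,290:490,::-1],None,fx=4,fy=4))
for n in ims:
    m=optics.camera_model(n); d=ims[n][1]
    for k,X in (("handle",[.455,-.119,.039]),("handleF",[.49,-.119,.039]),("gut",[.59,-.119,.01]),("disc",[.404,-.119,.044])):
        u,v=proj(m,X).round().astype(int); print(n,k,ray(m,u,v,d=d[v,u]).round(3))
E
```

```text
hit True [ 0.45501235 -0.11899947  0.03382135]
41.8833
scene handle [ 0.454 -0.119  0.039]
scene handleF [ 0.489 -0.121  0.04 ]
scene gut [ 0.59  -0.118  0.008]
scene disc [ 0.405 -0.118  0.044]
top handle [ 0.455 -0.12   0.037]
top handleF [ 0.49  -0.119  0.033]
top gut [ 0.591 -0.121  0.008]
top disc [ 0.403 -0.12   0.041]
```

View pics/sA.png

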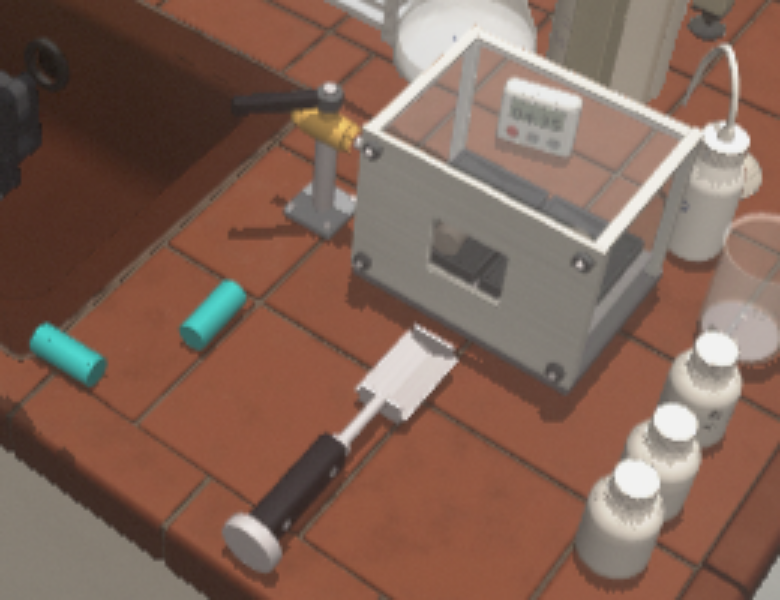

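View pics/tA.png

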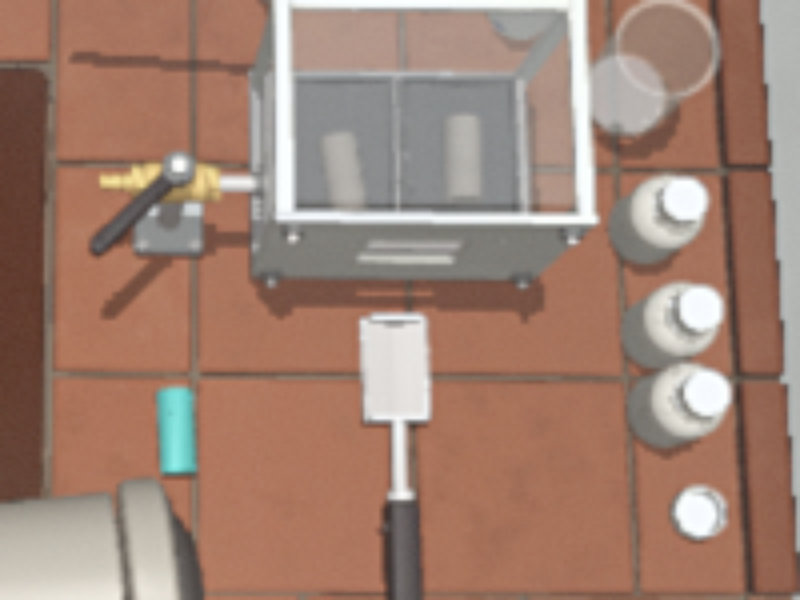

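The boat stands upright and flat (handle top 37–39 mm, gutter floor 8 mm above the worktop). The lever is at 45° and both plugs and the bottles are in place. Handing in.

```bash
python3 -c "
from workcell import r
print(r.read_state()['time_s']); print(r.finish_job())"
```

```text
41.9833
the job is handed in; nothing more can be done
None
```

The job is done and handed in at 42.0 s of the 67 s allowed; the hand-in reports no verdict.

- **Lever:** I gripped it and turned it from about 0.12 to about 0.79 rad. The pictures after turning it and at the end show it at 45°.
- **Boat:** I picked it up, turned it to face the box and set it down once to regrasp it with the camera side away from the box. I then slid it level through the slot, rolled it 42° to the left, drew it out, and set it down upright in front of the box.
- **Plug:** It lies in the left tray, about 11 mm towards the slot and 4 mm right of the tray's centre, slightly askew but within limits.

**Last checks:**
- The boat lies flat, with the handle top at 37–39 mm.
- The stored plug and the three bottles look unmoved. I did not look again at the marker and the vial at the end, but the arm did not work near them after the start.
- No contact showed in the force readings at the slot. The moment about y rose from 0.27 to 0.87 N m while the boat was inside, with no matching force; I did not find out why.
- Camera estimates of the plate's outer face differed by about 2 mm (x = 0.652 to 0.654 m), which was within the clearances.

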